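Open the filter bay of a bench fume extractor

ROBOT

A 7-joint arm with a two-finger parallel gripper is mounted at the origin on the work surface. World frame = base frame: x ahead of the robot, y to its left, z up, the work surface at z = 0. Lengths are in m, angles in rad, forces in N, time in s.
With the tool pointing down it reaches from about 0.425 to 0.925 m from the base axis. Payload 6.8 kg.
Tool frame: the origin (TCP) lies on the centre line of the jaws, within the pads' length; the fingertips stand 11 mm ahead of it and the grasp point (between the pads) lies 8 mm behind it; z points along the fingers, y is the direction in which the jaws open and shut (so a half turn about z gives the same grasp; the last joint's range is limited). The gripper opens to 85 mm and grips with 20 to 120 N. Pads are 22 mm wide; open, the fingers measure 114 mm over their backs; the gripper's body (76 mm by 85 mm) begins 54 mm behind the grasp point. The pads swing forward as they close: fully open they stand 13 mm farther back than shut.
Start: joints at [1.051, 0.477, 0.022, 1.555, -0.011, 1.109, -0.083], TCP at [0.27, -0.619, 0.218] pointing down, gripper open.
Joint ranges: [-2.96, 2.96], [-0.34, 2.1], [-1.41, 1.46], [0.24, 2.44], [-1.37, 4.51], [0.17, 1.92], [-2.96, 2.96]. Speed limits (rad/s): [2.39, 2.39, 3.14, 3.14, 3.14, 3.14, 3.14].

INTERFACE

Orientations are given as a rotation vector (axis times angle).
In Python, from bench import r gives the robot as it stands.
- The arm moves only by the tool send_rows, never from a script. Its argument "deltas" is a list of rows, each a list of 7 numbers: the opening, from 0 (shut) to 1 (fully open), then the shift along the tool's x, y, z as a fraction of full scale, then the turn, a rotation vector about the tool's x, y, z as a fraction of full scale. In form: [[hand, x, y, z, ax, ay, az], ...]. A call has 1 to 20 rows; each row is the pose to reach, as a shift and turn from the pose commanded when the call began, along the tool's axes at that moment, turning the shorter way round; what a row does not reach only later rows make up. Full scale, the value 1, is 150 mm for a shift and 180 degrees for a turn. A row lasts 1/12 s, in which the tool goes at most 41.7 mm and 7.16 degrees, less where a joint would pass 70% of its speed; a pose out of reach is approached as far as the arm can. A call with a number of a shift or a turn outside -1 to 1 is refused whole. A call with a gripper value outside its range is refused whole. The fingers move at their own pace and stop on an object; "squeeze" is the grip in N (left out, the last holds). Time passes only in rows, so rows that repeat a pose let the fingers close. It gives the time, the measured TCP pose, the force and the opening at its end, in the units of the state.
- r.get_obs(): the state, without advancing time (a new reading comes with each control period).
- r.grab_frame(name): name is "scene" or "top" or "wrist"; returns a dict with "pixels" (400x640x3 uint8, red, green, blue), "camera_matrix" (3x3 intrinsics, pixels), "rvec" (rotation vector, rad) and "tvec" (3), from world to camera coordinates, as OpenCV has them. Camera axes: x right, y down, z forward; pixel columns grow to the right and rows downward; lengths in m; the calibration is good to about 2 mm. A picture is of the moment at which its call begins. There is no depth.
- r.hand_in(): hands the job in, once; it reports no verdict.
The state is a dict: "clock": time; "joints": joint angles; "qvel": joint speeds; "tau": joint torques, N m; "tcp_pos": TCP position; "orientation": TCP orientation; "contact_force": force on the tool from outside, world axes, zero at the start; "moment": the same for the moment, N m; "grip_width": finger opening in m.
Only numpy, scipy, OpenCV 4.12 (cv2) and the standard library are available. Lean on these libraries where they do the work, as an engineer would, in place of code of your own. Each camera call takes 0.05 s, during which the arm holds its last target. There are 200 camera calls.

TASK

Open the filter bay of the fume extractor on the lampworking bench, using the fingertips only: press down the snap tab on its top until the filter cover is freed, then push the cover by its rib along its runners, all the way off its seat and onto the deck beyond the tab, so that the whole filter bay lies open. Do not lift the cover; leave it lying flat on the extractor, and leave everything else on the bench and on the extractor standing where it is.

Things in the scene. Friction and masses are not known exactly. Their poses are not given: they have to be found in the camera images.
- extractor: Fume extractor: fixed grey steel box 240 (x) by 340 (y) by 110 mm high, top deck at z = 110. Origin: centre of its underside. x points from the front panel (knob, louvres) to the rear hose spigot; +y is the way the filter cover slides off. All 'extractor' coordinates below are in this frame, in mm.
- bay_edge (a point): Middle of the filter bay's edge nearest the tab, at extractor x 0, y -30, z 116; axes as the extractor's. The bay is an opening at x -56 to 56, y -132 to -30. Beside it two flat metal runners (x 60 to 75 either side, tops at z 116, y -146 to 158) carry the cover.
- seat_end (a point): Middle of the seat's open end, at extractor x 0, y -20, z 116. From y -145 to here guide rails with inward lips (outer faces x 83 either side, lips in to x 66, tops z 127.5) hold the cover's side edges down. A block behind the cover (y -170 to -148, top z 123) holds ejector springs.
- kerb (a point): Middle of the inner face of the low kerb that ends the deck, at extractor x 0, y 158, z 122 (its top, 12 above the deck, 10 thick). The cover may rest against it or short of it.
- snap_tab (a joint): Angle (rad) of the snap tab: 0 standing up, 0.12 where its hook clears the cover, 0.18 fully down (stop). Black plastic tongue 44 wide (x), 51 long (y) on the extractor's top: hook end at y -13.5, top z 122, just before the cover's leading edge; slopes down to its hinged root at y 38, z 114. Swings straight down, springs back when let go. While up it blocks the cover.
- tab_pad (a point): Point to press on the tab's upper face: extractor x 0, y 6, z 119; 20 mm from the shut cover's leading edge. Goes down 4 mm to free the cover, 6 to the stop; takes 4 to 9 N, then about 2. When down, springs shift the cover 9 mm forward over the hook, so the tab cannot catch it again; a fingertip under 10 mm from this point towards the cover leaves room for that.
- cover: Filter cover: loose grey plastic plate 150 (x) by 130 (y) by 7 mm, 0.14 to 0.24 kg. Origin: centre of its underside; axes as the extractor's. Starts shut at extractor x 0, y -79, z 116. Slides along +y with 1 to 4 N: 125 mm of travel clears the seat's rails, 172 mm meets the kerb.
- cover_rib (a point): Middle of the trailing (-y) face of the push rib on the cover, half way up: 30 mm behind the cover's origin, 7 mm above its top face. The rib is 90 wide (x), 8 thick (y), 14 high; behind this face lie 35 mm of flat cover.
- cover_tail (a point): The middle of the cover's trailing (-y) lower edge, 65 mm behind its origin.
- glass_fox: A loose amber glass fox, about 45 mm long and 40 mm high, standing on the extractor's deck beside the cover's path, some 100 mm to +x of the middle. Origin between its feet.
- glass_bear: A loose milk-glass bear, 55 mm long, 45 mm high, on the bench beside the extractor's spring-block (-y) end. Origin between its feet.
- graphite_roller: A loose black graphite cylinder, 40 mm across, 75 mm high, upright on the bench past the kerb end of the extractor. Origin at the centre of its underside.
- pliers: Loose pliers with red grips, 150 mm long, lying on the bench behind the extractor (its +x side). Origin at the middle, on the bench.
- glass_elephant: A loose blue glass elephant, 65 mm long, 55 mm high, on the bench to one side. Origin between its feet.
- enamel_jar: A loose cream jar with a white lid, 64 mm across, 85 mm high, on the bench to one side. Origin at the centre of its underside.
- spare_filter: The spare filter cassette, 110 by 100 by 26 mm, lying loose on the bench to the right. Origin at the centre of its underside.
There are look-alikes about, which are no part of the job. What is shaped like the cover but black or orange is not meant.

How it is judged:
By the outcome, as a careful person would: the job done as asked, in the order asked, and still so for the second after the job is handed in, with the robot touching nothing.
It also fails if it takes over 40 s, if anything falls off the work surface, if the arm or the gripper's body presses on something with over 40 N, if the wrist force passes 120 N, or if a joint passes its speed limit or range.

## Working session

There is one attempt and no reset: what is moved stays moved. The work goes in short steps, Python scripts to look and compute and a tool call to move; the robot and the scene stay as the last step left them, time stands still between calls to the robot, and variables do not carry over. Pictures are saved under pics/ and viewed, about 8 in all and at most 12, crops included, and the job is handed in when it is done.

Besides the shell and the picture viewer there is one more tool, called by a JSON object that holds its "name" and its "arguments". send_rows: Moves the arm, as the interface text tells. Shift numbers are shares of 150 mm and turn numbers shares of 180 degrees, none past 1 either way. Its arguments: {"type":"object","properties":{"deltas":{"type":"array","items":{"type":"array","items":{"type":"number"}}},"squeeze":{"type":"number"}},"required":["deltas"]}

```bash
mkdir -p pics; ls; python3 - <<'E'
from bench import r
import cv2,numpy as np
np.set_printoptions(precision=4,suppress=True)
for n in("top","scene"):
    f=r.grab_frame(n); cv2.imwrite(f"pics/{n}0.png",cv2.cvtColor(np.asarray(f["pixels"]),cv2.COLOR_RGB2BGR))
    print(n,f["camera_matrix"],f["rvec"],f["tvec"])
print(r.get_obs())
E
```

```text
pics
top [[379.3354   0.     317.4906]
 [  0.     379.3354 205.6885]
 [  0.       0.       1.    ]] [ 2.1674 -2.228   0.0975] [-0.0188  0.5242  1.1233]
scene [[439.0476   0.     328.2677]
 [  0.     439.0476 198.8738]
 [  0.       0.       1.    ]] [ 0.772   2.3764 -1.329 ] [ 0.4399 -0.0559  1.5267]
{'clock': 0.1, 'joints': array([ 1.0509,  0.4777,  0.0224,  1.5563, -0.0115,  1.1093, -0.0831]), 'qvel': array([ 0.0016, -0.001 ,  0.0008, -0.0028,  0.0002, -0.0008,  0.001 ]), 'tau': array([  0.0051, -59.7752,   1.6139, -28.1953,   0.0128,   0.005 ,
        -0.    ]), 'tcp_pos': array([ 0.2699, -0.6181,  0.2166]), 'orientation': array([-3.0737, -0.6419,  0.0007]), 'contact_force': array([ 0.4693, -0.1748, -0.0368]), 'moment': array([-0.0645,  0.0392,  0.0128]), 'grip_width': 0.08532216965367746}
```

View pics/top0.png

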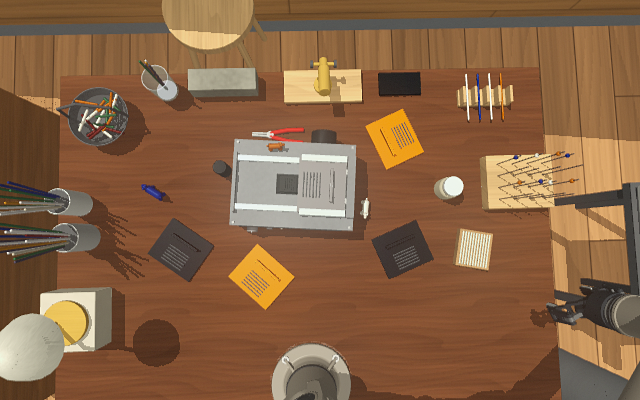

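View pics/scene0.png

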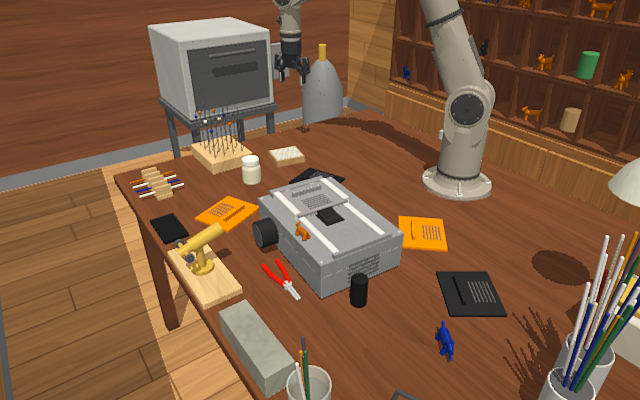

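The top view shows the extractor at (230-356, 138-231). Its grey slotted cover is at the right, the tab at (287,184) and the fox at (276,147). The black covers at (181,250) and (403,249) and the orange ones at (395,139) and (261,276) lie on the bench. They are look-alikes, because the real cover is grey and sits on the extractor. In the scene view the roller, pliers and fox stand around the extractor.

```bash
cat > h.py <<'E'
import cv2,numpy as np
np.set_printoptions(precision=4,suppress=True)
def ray(f,uv,z):
    K,R,t=f["camera_matrix"],cv2.Rodrigues(np.asarray(f["rvec"],float))[0],np.asarray(f["tvec"],float).ravel()
    uv=np.atleast_2d(uv).astype(float); d=(R.T@np.linalg.inv(K)@np.c_[uv,np.ones(len(uv))].T).T; c=-R.T@t
    return (c+d*((z-c[2])/d[:,2])[:,None])[:,:2]
def proj(f,P): return cv2.projectPoints(np.atleast_2d(P).astype(float),np.asarray(f["rvec"],float),np.asarray(f["tvec"],float),np.asarray(f["camera_matrix"],float),None)[0][:,0]
E
python3 - <<'E'
from bench import r
from h import *
f=r.grab_frame("top"); im=cv2.cvtColor(np.asarray(f["pixels"]),cv2.COLOR_RGB2BGR)
hsv=cv2.cvtColor(im,cv2.COLOR_BGR2HSV)
roi=np.zeros(im.shape[:2],np.uint8); roi[132:238,222:364]=1
# white runners
m=((hsv[...,1]<40)&(hsv[...,2]>215)).astype(np.uint8)*roi
n,l,s,c=cv2.connectedComponentsWithStats(m)
for i in range(1,n):
    if s[i,4]>30: print("white",s[i],c[i],cv2.minAreaRect(np.argwhere(l==i)[:,::-1].astype(np.float32)))
d=((hsv[...,2]<75)).astype(np.uint8)*roi; d[:155]=0;d[205:]=0;d[:,:265]=0
n,l,s,c=cv2.connectedComponentsWithStats(d)
for i in range(1,n):
    if s[i,4]>30: print("dark",s[i],c[i],ray(f,c[i],.118))
g=((hsv[...,1]<45)&(hsv[...,2]>80)).astype(np.uint8)*roi
g=cv2.morphologyEx(g,cv2.MORPH_OPEN,np.ones((3,3)));cs=max(cv2.findContours(g,0,2)[0],key=cv2.contourArea)
b=cv2.boxPoints(cv2.minAreaRect(cs)); print("box",b,ray(f,b,.11))
cv2.imwrite("pics/crop.png",cv2.resize(im[128:242,215:371],None,fx=5,fy=5,interpolation=2))
E
```

```text
white [238 155  61   8 314] [268.2006 158.1656] ((268.0174560546875, 158.15086364746094), (60.27470397949219, 5.093636989593506), 2.862405300140381)
white [302 154  45   8 267] [324.     157.6442] ((323.99029541015625, 157.6837158203125), (44.307098388671875, 5.886589527130127), 3.0127875804901123)
white [235 203  62   8 326] [265.1227 206.8037] ((265.487060546875, 206.77847290039062), (61.25935363769531, 5.273368835449219), 2.6630005836486816)
white [299 208  46   8 276] [321.5145 211.8043] ((321.4841613769531, 211.8325653076172), (45.28202438354492, 5.993208885192871), 2.726310968399048)
box [[228.8245 230.0359]
 [232.8094 138.383 ]
 [356.3585 143.7547]
 [352.3736 235.4076]] [[ 0.4571  0.2136]
 [ 0.7115  0.1994]
 [ 0.6882 -0.1449]
 [ 0.4327 -0.1249]]
```

View pics/crop.png

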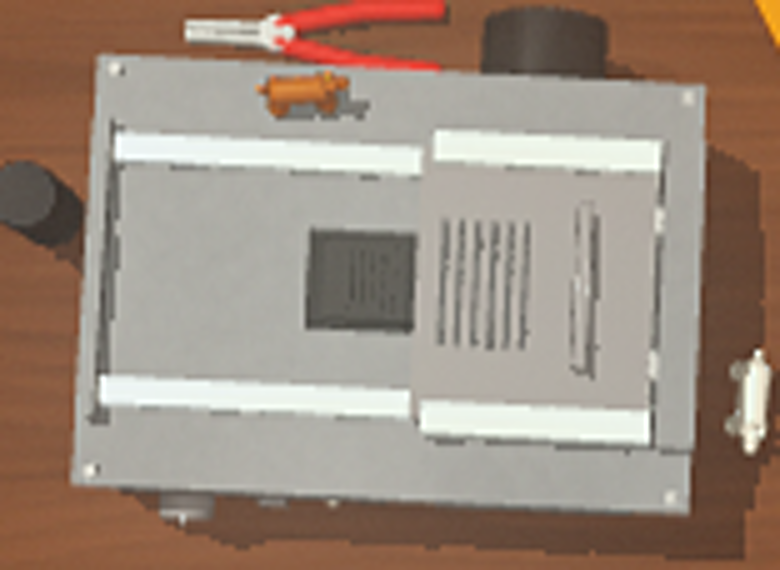

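The crop shows the extractor knob side down and the spigot side up. The grey cover with its rib is around crop (585,290), the black tab is at (360,280), and the fox at (300,95) stands clear of the path. I fit the pose from the deck corners and the runner and rail centroids.

```bash
python3 - <<'E'
from bench import r
from h import *
f=r.grab_frame("top")
uv=[(235,139.4),(356,145.4),(353,230.6),(229.4,225),(268.1,158.2),(265.3,206.8),(324,157.7),(321.5,211.8),(215+360/5,128+280/5)]
P=np.array([(120,170,110),(120,-170,110),(-120,-170,110),(-120,170,110),(67.5,69,116),(-67.5,69,116),(74.5,-82.5,127.5),(-74.5,-82.5,127.5),(0,12,118)])/1e3
W=np.array([ray(f,[u],p[2])[0] for u,p in zip(uv,P)])
A=P[:,:2];a0,w0=A.mean(0),W.mean(0)
H=(A-a0).T@(W-w0);th=np.arctan2(H[0,1]-H[1,0],H[0,0]+H[1,1])
R=np.array([[np.cos(th),-np.sin(th)],[np.sin(th),np.cos(th)]]);t=w0-R@a0
print("th",th,"t",t);print((W-(A@R.T+t))*1e3)
np.savez("pose.npz",th=th,t=t)
o=r.get_obs();Rt=cv2.Rodrigues(np.asarray(o["orientation"]))[0];print(o["tcp_pos"],Rt)
for n,y in(("pad",.012),("push",-.128),("end",.04)): print(n,R@[0,y]+t)
E
```

```text
th -0.07373848907473161 t [0.5784 0.0357]
[[-2.1315 -3.0536]
 [-1.9258 -1.0071]
 [-0.2735 -2.0476]
 [-0.4258 -2.1841]
 [ 1.3623  2.305 ]
 [ 1.6046  2.6407]
 [ 0.9672 -0.1955]
 [ 1.2704 -0.0134]
 [-0.4479  3.5556]]
[ 0.27   -0.6182  0.2169] [[ 0.9164  0.4002 -0.0005]
 [ 0.4002 -0.9164  0.001 ]
 [-0.0001 -0.0011 -1.    ]]
pad [0.5793 0.0476]
push [ 0.5689 -0.092 ]
end [0.5813 0.0756]
```

{"name": "send_rows", "arguments": {"deltas": [[0,1,-0.88,-0.27,0,0,-0.346],[0,1,-0.88,-0.27,0,0,-0.346],[0,1,-0.88,-0.27,0,0,-0.346],[0,1,-0.88,-0.27,0,0,-0.346],[0,1,-0.88,-0.27,0,0,-0.346],[0,1,-0.88,-0.27,0,0,-0.346],[0,1,-0.88,-0.27,0,0,-0.346],[0,1,-0.88,-0.27,0,0,-0.346],[0,1,-0.88,-0.27,0,0,-0.346],[0,1,-0.88,-0.27,0,0,-0.346]], "squeeze": 40}}

```text
clock: 1.03
tcp_pos: [0.3547, -0.4375, 0.2579]
orientation: [-2.297, -2.143, -0.0]
contact_force: [-1.1, -0.8, -1.2]
grip_width: -0.0
```

{"name": "send_rows", "arguments": {"deltas": [[0,1,0.42,0,0,0,0],[0,1,0.42,0,0,0,0],[0,1,0.42,0,0,0,0],[0,1,0.42,0,0,0,0],[0,1,0.42,0,0,0,0]]}}

```text
clock: 1.45
tcp_pos: [0.4327, -0.2843, 0.2584]
orientation: [-2.291, -2.149, -0.006]
contact_force: [-0.3, 0.6, 0.1]
grip_width: 0.0
```

{"name": "send_rows", "arguments": {"deltas": [[0,1,0.42,0,0,0,0],[0,1,0.42,0,0,0,0],[0,1,0.42,0,0,0,0],[0,1,0.42,0,0,0,0],[0,1,0.42,0,0,0,0]]}}

```text
clock: 1.87
tcp_pos: [0.5054, -0.1388, 0.2585]
orientation: [-2.29, -2.149, -0.007]
contact_force: [-0.1, -0.2, 0.7]
grip_width: 0.0001
```

{"name": "send_rows", "arguments": {"deltas": [[0,1,0.42,0,0,0,0],[0,1,0.42,0,0,0,0],[0,1,0.42,0,0,0,0],[0,1,0.42,0,0,0,0],[0,1,0.42,0,0,0,0]]}}

```text
clock: 2.28
tcp_pos: [0.5778, 0.0067, 0.2583]
orientation: [-2.29, -2.147, -0.008]
contact_force: [-0.5, 0.4, 0.4]
grip_width: 0.0
```

```bash
python3 - <<'E'
from bench import r
from h import *
f=r.grab_frame("wrist"); im=cv2.cvtColor(np.asarray(f["pixels"]),cv2.COLOR_RGB2BGR)
cv2.imwrite("pics/w1.png",im)
d=np.load("pose.npz");th=d["th"];R=cv2.Rodrigues(np.array([0,0,float(th)]))[0]
P=np.array([(0,-13.5,122),(22,-13.5,122),(-22,-13.5,122),(22,38,114),(-22,38,114),(45,-109,137),(-45,-109,137),(66,-20,127.5),(-66,-20,127.5)])/1e3
print(proj(f,P@R.T+[*d["t"],0])); o=r.get_obs();print(o["tcp_pos"],o["orientation"],o["contact_force"],o["clock"])
E
```

```text
[[316.2432 166.2088]
 [338.7233 166.4027]
 [293.7456 166.0149]
 [339.6548 111.7389]
 [293.657  111.2987]
 [359.679  261.8428]
 [271.2682 261.2263]
 [384.3555 174.4873]
 [247.8206 173.3283]]
[0.5766 0.0025 0.2579] [-2.2934 -2.1446 -0.0032] [-0.9294 -0.38   -0.3298] 2.3333
```

View pics/w1.png

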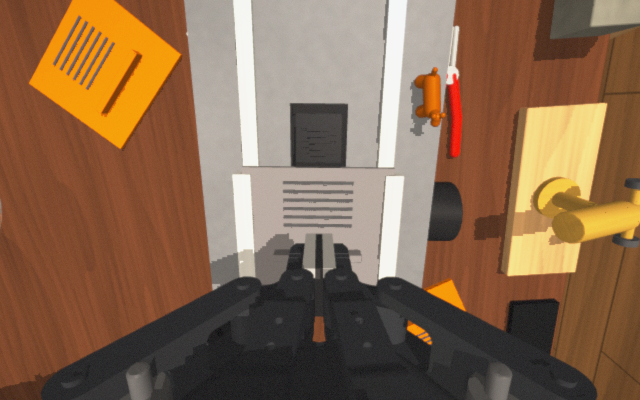

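The wrist view shows the tab at (291-347, 104-165), the cover's leading edge at row 166 and the rib at row ~257. The projection agrees to about 1 px in y and is about 3 px off in x, so I take +2 mm in x. Next I go down to just above the pad, a little towards the root.

{"name": "send_rows", "arguments": {"deltas": [[0,0.305,0.01,0.2,0,0,0],[0,0.305,0.01,0.4,0,0,0],[0,0.305,0.01,0.6,0,0,0],[0,0.305,0.01,0.7,0,0,0],[0,0.305,0.01,0.76,0,0,0],[0,0.305,0.01,0.8,0,0,0],[0,0.305,0.01,0.8,0,0,0],[0,0.305,0.01,0.8,0,0,0]]}}

```text
clock: 3.0
tcp_pos: [0.5812, 0.0425, 0.1389]
orientation: [2.301, 2.138, 0.001]
contact_force: [-0.2, -0.3, -0.2]
grip_width: -0.0002
```

{"name": "send_rows", "arguments": {"deltas": [[0,0.036,0,0.0,0,0,0],[0,0.036,0,0.02,0,0,0],[0,0.036,0,0.04,0,0,0],[0,0.036,0,0.05,0,0,0],[0,0.036,0,0.06,0,0,0],[0,0.036,0,0.06,0,0,0]]}}

```text
clock: 3.5
tcp_pos: [0.5806, 0.0484, 0.1286]
orientation: [-2.3, -2.14, 0.001]
contact_force: [0.3, -0.6, -0.1]
grip_width: -0.0001
```

{"name": "send_rows", "arguments": {"deltas": [[0,0,0,0.007,0,0,0],[0,0,0,0.014,0,0,0],[0,0,0,0.014,0,0,0]]}}

```text
clock: 3.75
tcp_pos: [0.5808, 0.0485, 0.1267]
orientation: [-2.3, -2.14, 0.0]
contact_force: [-0.0, 0.5, 0.1]
grip_width: 0.0001
```

{"name": "send_rows", "arguments": {"deltas": [[0,0,0,0.007,0,0,0],[0,0,0,0.014,0,0,0],[0,0,0,0.014,0,0,0]]}}

```text
clock: 4.0
tcp_pos: [0.5808, 0.0485, 0.1246]
orientation: [-2.3, -2.14, 0.0]
contact_force: [-0.0, 0.2, 0.3]
grip_width: -0.0004
```

{"name": "send_rows", "arguments": {"deltas": [[0,0,0,0.007,0,0,0],[0,0,0,0.014,0,0,0],[0,0,0,0.014,0,0,0]]}}

```text
clock: 4.25
tcp_pos: [0.5807, 0.0486, 0.1225]
orientation: [-2.3, -2.14, 0.0]
contact_force: [0.4, -0.4, 0.1]
grip_width: -0.0002
```

```bash
python3 - <<'E'
from bench import r
from h import *
f=r.grab_frame("wrist"); im=cv2.cvtColor(np.asarray(f["pixels"]),cv2.COLOR_RGB2BGR)
g=r.grab_frame("scene"); im2=cv2.cvtColor(np.asarray(g["pixels"]),cv2.COLOR_RGB2BGR)
cv2.imwrite("pics/w2.png",np.vstack([cv2.resize(im[60:320,160:480],(640,520))[:300],cv2.resize(im2[160:300,250:410],None,fx=4,fy=4)[:300]]))
E
```

```text
(no output)
```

View pics/w2.png

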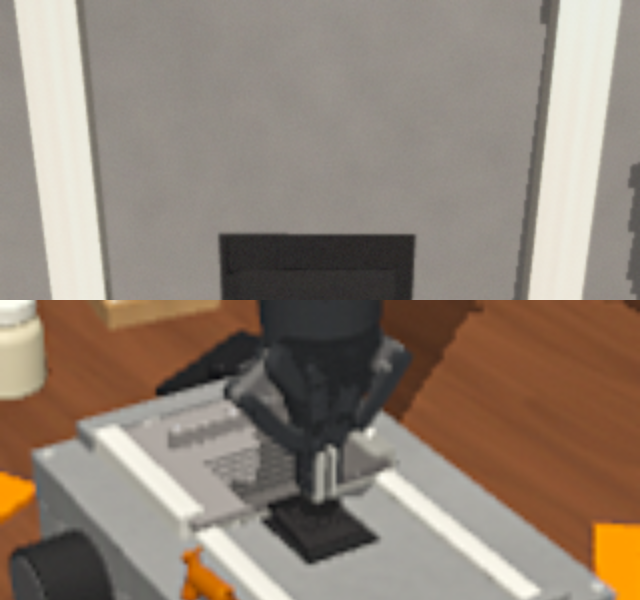

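The composite shows the shut fingers over the hook half of the tab and the fox at its place. I check the tip height by projecting into the scene view (seen tip bottom about (330.5, 210)).

```bash
python3 - <<'E'
from bench import r
from h import *
g=r.grab_frame("scene"); f=r.grab_frame("wrist"); o=r.get_obs(); p=o["tcp_pos"]; print(p,o["contact_force"])
for dz in (0,.011): print("tip",dz,proj(g,p-[0,0,dz]),proj(f,p-[0,0,dz]))
d=np.load("pose.npz");R=cv2.Rodrigues(np.array([0,0,float(d["th"])]))[0]
P=np.array([(22,-13.5,122),(-22,-13.5,122),(22,38,114),(-22,38,114),(75,-14,123),(-75,-14,123),(60,158,116),(-60,158,116)])/1e3
print("scene",proj(g,P@R.T+[*d["t"],0]))
print("wrist",proj(f,P@R.T+[*d["t"],0]))
a=cv2.cvtColor(np.asarray(g["pixels"]),cv2.COLOR_RGB2BGR)[170:250,270:390]
b=cv2.cvtColor(np.asarray(f["pixels"]),cv2.COLOR_RGB2BGR)[100:400,160:480]
cv2.imwrite("pics/w3.png",np.hstack([cv2.resize(a,(450,300),interpolation=2),b]))
E
```

```text
[0.5809 0.0486 0.1227] [ 0.1929  0.2827 -0.0233]
tip 0 [[328.5977 212.8528]] [[317.709  238.9427]]
tip 0.011 [[328.565  216.3959]] [[317.7399 231.1396]]
scene [[316.5619 210.5461]
 [330.8257 205.8504]
 [326.9679 222.6476]
 [341.4631 217.6009]
 [298.5982 216.0061]
 [347.2761 200.0072]
 [340.5157 252.1825]
 [381.9695 235.9864]]
wrist [[352.3917 279.8954]
 [277.5532 279.8481]
 [353.861  191.9402]
 [276.024  191.8561]
 [443.0329 281.6464]
 [186.7268 281.4868]
 [448.4336 -64.5876]
 [180.144  -65.2287]]
```

View pics/w3.png

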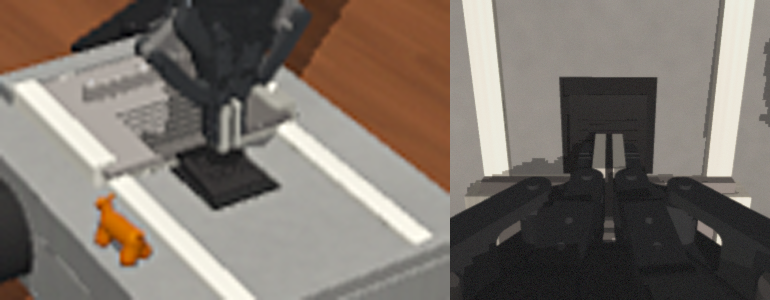

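```bash
python3 - <<'E'
from bench import r
from h import *
g=r.grab_frame("scene"); f=r.grab_frame("wrist"); p=r.get_obs()["tcp_pos"]
def M(f): return f["camera_matrix"]@np.c_[cv2.Rodrigues(np.asarray(f["rvec"],float))[0],np.asarray(f["tvec"],float).ravel()]
X=cv2.triangulatePoints(M(g),M(f),np.array([[331.9],[210.]]),np.array([[319.],[234.]])).ravel();X=X[:3]/X[3]
print("tip edge",X,X-p, proj(g,X),proj(f,X))
R=cv2.Rodrigues(np.asarray(f["rvec"],float))[0];print("wrist cam at",-R.T@np.asarray(f["tvec"]).ravel()-p, R[2])
E
```

```text
tip edge [0.5808 0.0605 0.1382] [-0.0002  0.0119  0.0154] [[331.4543 209.8239]] [[315.538  230.2964]]
wrist cam at [0.0055 0.0718 0.1563] [-0.0192 -0.2818 -0.9593]
```

{"name": "send_rows", "arguments": {"deltas": [[0,0,0,0.01,0,0,0],[0,0,0,0.02,0,0,0],[0,0,0,0.02,0,0,0]]}}

```text
clock: 4.8
tcp_pos: [0.5807, 0.0485, 0.1193]
orientation: [-2.3, -2.14, 0.001]
contact_force: [0.2, -0.3, -0.1]
grip_width: 0.0002
```

{"name": "send_rows", "arguments": {"deltas": [[0,0,0,0.01,0,0,0],[0,0,0,0.02,0,0,0],[0,0,0,0.02,0,0,0]]}}

```text
clock: 5.05
tcp_pos: [0.5806, 0.0485, 0.1163]
orientation: [-2.3, -2.14, 0.001]
contact_force: [0.4, 0.8, -0.0]
grip_width: -0.0003
```

{"name": "send_rows", "arguments": {"deltas": [[0,0,0,0.01,0,0,0],[0,0,0,0.02,0,0,0],[0,0,0,0.02,0,0,0]]}}

```text
clock: 5.3
tcp_pos: [0.5807, 0.0485, 0.1134]
orientation: [-2.3, -2.14, 0.001]
contact_force: [-0.5, 0.3, -0.2]
grip_width: -0.0002
```

```bash
python3 - <<'E'
from bench import r
from h import *
g=r.grab_frame("scene"); f=r.grab_frame("wrist"); o=r.get_obs(); print(o["tcp_pos"],o["contact_force"])
a=cv2.cvtColor(np.asarray(g["pixels"]),cv2.COLOR_RGB2BGR)[185:235,290:365]
b=cv2.cvtColor(np.asarray(f["pixels"]),cv2.COLOR_RGB2BGR)[150:300,250:390]
a=cv2.convertScaleAbs(a,alpha=2,beta=20);b=cv2.convertScaleAbs(b,alpha=2.2,beta=20)
cv2.imwrite("pics/w4.png",np.hstack([cv2.resize(a,(420,400),interpolation=2),cv2.resize(b,(373,400),interpolation=2)]))
E
```

```text
[0.5808 0.0486 0.1136] [ 0.8476  0.0275 -0.6812]
```

View pics/w4.png

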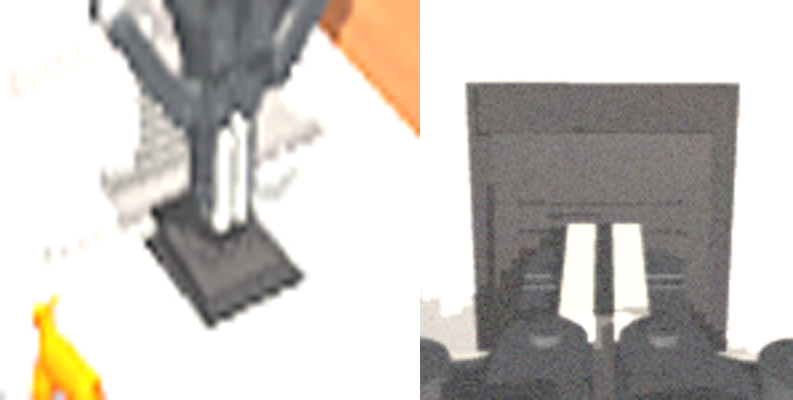

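The fingers are over the tab, and the tip still looks a little above it: there is a gap to its shadow, and scene tip is at about (330,214). I carry on down in small steps, watching the force.

{"name": "send_rows", "arguments": {"deltas": [[0,0,0,0.01,0,0,0],[0,0,0,0.015,0,0,0],[0,0,0,0.015,0,0,0]]}}

```text
clock: 5.65
tcp_pos: [0.5808, 0.0485, 0.1112]
orientation: [-2.3, -2.14, 0.0]
contact_force: [-0.4, 0.6, 0.2]
grip_width: 0.0003
```

{"name": "send_rows", "arguments": {"deltas": [[0,0,0,0.01,0,0,0],[0,0,0,0.015,0,0,0],[0,0,0,0.015,0,0,0]]}}

```text
clock: 5.9
tcp_pos: [0.5807, 0.0485, 0.109]
orientation: [-2.3, -2.14, 0.0]
contact_force: [0.7, -1.3, 0.2]
grip_width: 0.0001
```

{"name": "send_rows", "arguments": {"deltas": [[0,0,0,0.007,0,0,0],[0,0,0,0.013,0,0,0],[0,0,0,0.013,0,0,0]]}}

```text
clock: 6.15
tcp_pos: [0.5808, 0.0485, 0.107]
orientation: [-2.3, -2.14, 0.0]
contact_force: [-0.1, -0.3, 0.3]
grip_width: -0.0001
```

{"name": "send_rows", "arguments": {"deltas": [[0,0,0,0.007,0,0,0],[0,0,0,0.013,0,0,0],[0,0,0,0.013,0,0,0]]}}

```text
clock: 6.4
tcp_pos: [0.581, 0.0485, 0.1054]
orientation: [2.3, 2.14, 0.0]
contact_force: [-0.6, -1.6, 1.5]
grip_width: -0.0003
```

{"name": "send_rows", "arguments": {"deltas": [[0,0,0,0.007,0,0,0],[0,0,0,0.013,0,0,0],[0,0,0,0.013,0,0,0]]}}

```text
clock: 6.65
tcp_pos: [0.5811, 0.0485, 0.1038]
orientation: [2.3, 2.139, 0.0]
contact_force: [-1.6, -0.3, 4.0]
grip_width: 0.0
```

{"name": "send_rows", "arguments": {"deltas": [[0,0,0,0.007,0,0,0],[0,0,0,0.013,0,0,0],[0,0,0,0.013,0,0,0]]}}

```text
clock: 6.9
tcp_pos: [0.5809, 0.0485, 0.1016]
orientation: [2.3, 2.14, 0.0]
contact_force: [-0.1, 1.0, -0.3]
grip_width: -0.0003
```

{"name": "send_rows", "arguments": {"deltas": [[0,0,0,0.007,0,0,0],[0,0,0,0.013,0,0,0],[0,0,0,0.013,0,0,0]]}}

```text
clock: 7.15
tcp_pos: [0.5811, 0.0486, 0.1001]
orientation: [2.3, 2.14, 0.0]
contact_force: [-2.1, -0.6, 7.0]
grip_width: -0.0
```

{"name": "send_rows", "arguments": {"deltas": [[0,0,0,0.005,0,0,0],[0,0,0,0.01,0,0,0],[0,0,0,0.01,0,0,0]]}}

```text
clock: 7.4
tcp_pos: [0.5812, 0.0486, 0.0999]
orientation: [2.299, 2.139, -0.0]
contact_force: [-6.5, -2.1, 18.8]
grip_width: 0.0002
```

```bash
python3 - <<'E'
from bench import r
from h import *
g=r.grab_frame("top"); f=r.grab_frame("wrist"); o=r.get_obs(); print(o["tcp_pos"],o["contact_force"])
a=cv2.cvtColor(np.asarray(g["pixels"]),cv2.COLOR_RGB2BGR)[135:235,225:365]
b=cv2.cvtColor(np.asarray(f["pixels"]),cv2.COLOR_RGB2BGR)[150:320,170:470]
cv2.imwrite("pics/w5.png",np.vstack([cv2.resize(a,(420,300),interpolation=2),cv2.resize(b,(420,238),interpolation=2)]))
E
```

```text
[0.5812 0.0487 0.0998] [-6.2657 -1.8378 17.5452]
```

View pics/w5.png

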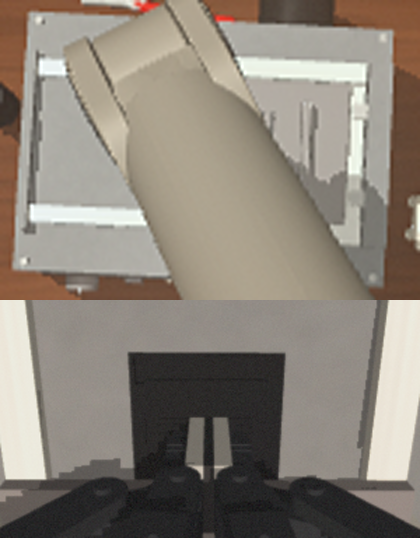

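The force rose to 4 N, dropped, then reached 18 N at the stop. The top view shows the rib about 4 px farther forward and a gap at the spring block, so the cover is freed. I lift off and go behind the rib.

{"name": "send_rows", "arguments": {"deltas": [[0,0,0,-0.2,0,0,0],[0,0,0,-0.4,0,0,0],[0,0,0,-0.45,0,0,0],[0,-0.2,0,-0.45,0,0,0],[0,-0.4,0,-0.45,0,0,0],[0,-0.6,0,-0.45,0,0,0],[0,-0.75,0,-0.45,0,0,0],[0,-0.86,0,-0.45,0,0,0],[0,-0.86,0,-0.45,0,0,0],[0,-0.86,0,-0.45,0,0,0]]}}

```text
clock: 8.33
tcp_pos: [0.5713, -0.0809, 0.1649]
orientation: [-2.302, -2.137, 0.001]
contact_force: [-0.5, 0.4, 0.1]
grip_width: -0.0002
```

```bash
python3 - <<'E'
from bench import r
from h import *
f=r.grab_frame("wrist"); g=r.grab_frame("scene"); o=r.get_obs(); print(o["clock"],o["tcp_pos"],o["contact_force"])
d=np.load("pose.npz");th=float(d["th"]);t=d["t"]+[.002,0];R=cv2.Rodrigues(np.array([0,0,th]))[0]
print("ext",R[:2,:2].T@(o["tcp_pos"][:2]-t))
P=np.array([(45,-92,137),(-45,-92,137),(45,-100,137),(0,-100,137),(0,-5,123),(0,-14,123)])/1e3
print(proj(f,P@R.T+[*t,0]),"tip",proj(f,o["tcp_pos"]+[0,.011,.014]))
a=cv2.cvtColor(np.asarray(f["pixels"]),cv2.COLOR_RGB2BGR)[:400,120:520]
b=cv2.cvtColor(np.asarray(g["pixels"]),cv2.COLOR_RGB2BGR)[160:260,260:360]
cv2.imwrite("pics/w6.png",np.hstack([a,cv2.resize(b,(400,400),interpolation=2)]))
E
```

```text
8.4333 [ 0.5717 -0.0786  0.1653] [ 0.1171  0.1152 -0.8228]
ext [-0.0003 -0.1146]
[[390.3076 183.3683]
 [246.5347 183.4998]
 [389.475  195.6146]
 [318.4395 195.6806]
 [318.2848  34.3993]
 [318.3013  51.0903]] tip [[316.3238 226.6284]]
```

View pics/w6.png

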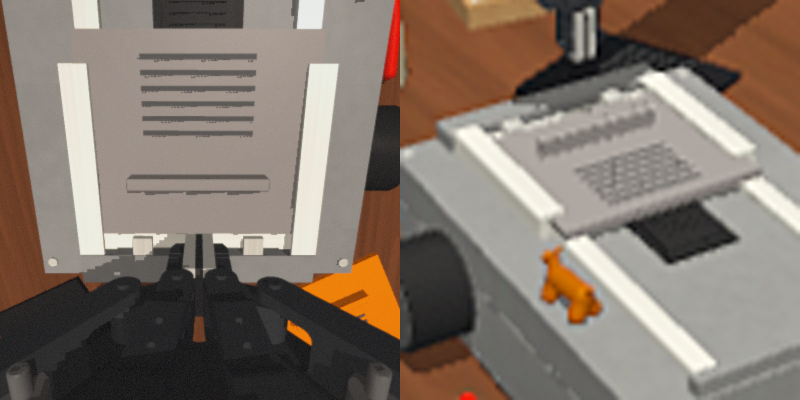

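The wrist view shows the cover's leading edge at row 28, the rib's top trailing edge at row 192 and the tail at row 233. That puts the rib about 3 mm ahead of my prediction, so the tip will land behind the rib on flat cover with a gap of about 6 mm. I lower it.

{"name": "send_rows", "arguments": {"deltas": [[0,0,0,0.15,0,0,0],[0,0,0,0.25,0,0,0],[0,0,0,0.31,0,0,0],[0,0,0,0.34,0,0,0],[0,0,0,0.345,0,0,0],[0,0,0,0.345,0,0,0]]}}

```text
clock: 8.93
tcp_pos: [0.5719, -0.0794, 0.114]
orientation: [-2.299, -2.141, -0.001]
contact_force: [-0.6, 0.4, -0.3]
grip_width: 0.0
```

{"name": "send_rows", "arguments": {"deltas": [[0,0.02,0,0,0,0,0],[0,0.04,0,0,0,0,0],[0,0.06,0,0,0,0,0],[0,0.08,0,0,0,0,0],[0,0.1,0,0,0,0,0],[0,0.12,0,0,0,0,0],[0,0.14,0,0,0,0,0],[0,0.16,0,0,0,0,0],[0,0.18,0,0,0,0,0],[0,0.2,0,0,0,0,0]]}}

```text
clock: 9.77
tcp_pos: [0.5738, -0.05, 0.1137]
orientation: [2.3, 2.14, -0.0]
contact_force: [0.6, -1.2, 0.8]
grip_width: -0.0002
```

{"name": "send_rows", "arguments": {"deltas": [[0,0.035,0,0,0,0,0],[0,0.07,0,0,0,0,0],[0,0.105,0,0,0,0,0],[0,0.14,0,0,0,0,0],[0,0.175,0,0,0,0,0],[0,0.21,0,0,0,0,0],[0,0.245,0,0,0,0,0],[0,0.28,0,0,0,0,0],[0,0.315,0,0,0,0,0],[0,0.35,0,0,0,0,0],[0,0.385,0,0,0,0,0],[0,0.42,0,0,0,0,0],[0,0.455,0,0,0,0,0],[0,0.49,0,0,0,0,0],[0,0.525,0,0,0,0,0],[0,0.56,0,0,0,0,0],[0,0.595,0,0,0,0,0],[0,0.63,0,0,0,0,0],[0,0.665,0,0,0,0,0],[0,0.69,0,0,0,0,0]]}}

```text
clock: 11.43
tcp_pos: [0.5813, 0.0539, 0.1138]
orientation: [-2.299, -2.141, -0.0]
contact_force: [-0.3, -1.0, 0.6]
grip_width: 0.0001
```

```bash
python3 - <<'E'
from bench import r
from h import *
f=r.grab_frame("wrist"); g=r.grab_frame("scene"); o=r.get_obs(); print(o["clock"],o["tcp_pos"],o["contact_force"])
d=np.load("pose.npz");th=float(d["th"]);t=d["t"]+[.002,0];R=cv2.Rodrigues(np.array([0,0,th]))[0]
print("ext",R[:2,:2].T@(o["tcp_pos"][:2]-t))
a=cv2.cvtColor(np.asarray(f["pixels"]),cv2.COLOR_RGB2BGR)[:400,120:520]
b=cv2.cvtColor(np.asarray(g["pixels"]),cv2.COLOR_RGB2BGR)[160:300,260:400]
cv2.imwrite("pics/w7.png",np.hstack([a,cv2.resize(b,(400,400),interpolation=2)]))
E
```

```text
11.5333 [0.5813 0.0543 0.1138] [-0.1524 -0.15   -0.1897]
ext [-0.0005  0.0187]
```

View pics/w7.png

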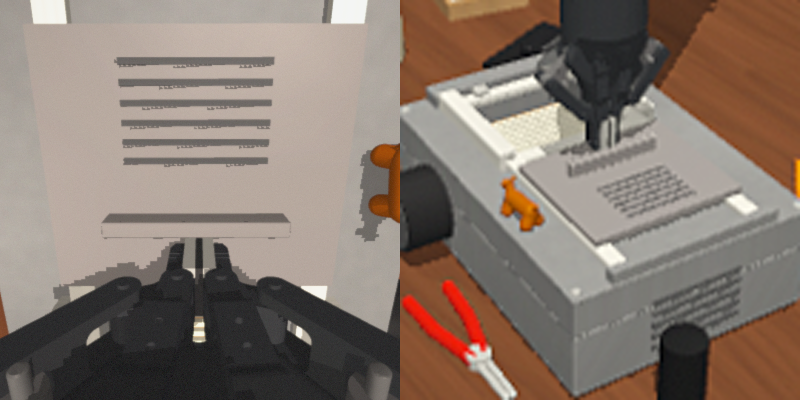

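The cover lies straight and is past the seat. The fox at scene crop (520,205) is still standing, clear of the cover's edge. About 33 mm remain to the kerb.

{"name": "send_rows", "arguments": {"deltas": [[0,0.02,0,0,0,0,0],[0,0.04,0,0,0,0,0],[0,0.06,0,0,0,0,0],[0,0.08,0,0,0,0,0],[0,0.1,0,0,0,0,0],[0,0.12,0,0,0,0,0],[0,0.14,0,0,0,0,0],[0,0.16,0,0,0,0,0],[0,0.175,0,0,0,0,0],[0,0.185,0,0,0,0,0],[0,0.19,0,0,0,0,0]]}}

```text
clock: 12.45
tcp_pos: [0.5832, 0.0819, 0.1136]
orientation: [-2.299, -2.14, 0.0]
contact_force: [0.2, -0.6, 0.8]
grip_width: -0.0001
```

{"name": "send_rows", "arguments": {"deltas": [[0,0.007,0,0,0,0,0],[0,0.014,0,0,0,0,0],[0,0.014,0,0,0,0,0]]}}

```text
clock: 12.7
tcp_pos: [0.5834, 0.0838, 0.1137]
orientation: [-2.3, -2.14, -0.0]
contact_force: [0.5, -1.0, -0.1]
grip_width: -0.0
```

{"name": "send_rows", "arguments": {"deltas": [[0,0.007,0,0,0,0,0],[0,0.014,0,0,0,0,0],[0,0.014,0,0,0,0,0]]}}

```text
clock: 12.95
tcp_pos: [0.5836, 0.0859, 0.1137]
orientation: [-2.3, -2.14, -0.0]
contact_force: [0.1, 0.4, 0.7]
grip_width: 0.0001
```

{"name": "send_rows", "arguments": {"deltas": [[0,0.007,0,0,0,0,0],[0,0.014,0,0,0,0,0],[0,0.014,0,0,0,0,0]]}}

```text
clock: 13.2
tcp_pos: [0.5835, 0.0861, 0.1137]
orientation: [2.3, 2.138, -0.003]
contact_force: [-1.8, -4.7, 2.8]
grip_width: 0.0001
```

{"name": "send_rows", "arguments": {"deltas": [[0,0.007,0,0,0,0,0],[0,0.014,0,0,0,0,0],[0,0.014,0,0,0,0,0]]}}

```text
clock: 13.45
tcp_pos: [0.5834, 0.0862, 0.1137]
orientation: [2.301, 2.136, -0.007]
contact_force: [-2.3, -8.0, 5.9]
grip_width: 0.0001
```

The force rise shows the cover has met the kerb. I back off and lift clear.

{"name": "send_rows", "arguments": {"deltas": [[0,-0.03,0,0,0,0,0],[0,-0.06,0,0,0,0,0],[0,-0.06,0,0,0,0,0],[0,-0.06,0,-0.15,0,0,0],[0,-0.06,0,-0.35,0,0,0],[0,-0.06,0,-0.6,0,0,0],[0,-0.3,0,-0.9,0,0,0],[0,-0.5,0,-0.9,0,0,0],[0,-0.8,0,-0.9,0,0,0],[0,-1,0,-0.9,0,0,0],[0,-1,0,-0.9,0,0,0],[0,-1,0,-0.9,0,0,0]]}}

```text
clock: 14.45
tcp_pos: [0.5729, -0.0621, 0.2486]
orientation: [2.305, 2.134, -0.0]
contact_force: [1.2, -0.1, -0.2]
grip_width: 0.0003
```

{"name": "send_rows", "arguments": {"deltas": [[0,-1,0,0,0,0,0],[0,-1,0,0,0,0,0],[0,-1,0,0,0,0,0],[0,-1,0,0,0,0,0],[0,-1,0,0,0,0,0],[0,-1,0,0,0,0,0],[0,-1,0,0,0,0,0]]}}

```text
clock: 15.03
tcp_pos: [0.5631, -0.2065, 0.2486]
orientation: [-2.296, -2.143, -0.002]
contact_force: [0.8, 0.6, -0.4]
grip_width: -0.0001
```

```bash
python3 - <<'E'
from bench import r
from h import *
f=r.grab_frame("top"); g=r.grab_frame("scene"); o=r.get_obs(); print(o["clock"],o["tcp_pos"],o["contact_force"])
a=cv2.cvtColor(np.asarray(f["pixels"]),cv2.COLOR_RGB2BGR)[110:250,200:400]
b=cv2.cvtColor(np.asarray(g["pixels"]),cv2.COLOR_RGB2BGR)[140:320,230:430]
cv2.imwrite("pics/w8.png",np.hstack([cv2.resize(a,(420,294),interpolation=2),cv2.resize(b,(327,294),interpolation=2)]))
E
```

```text
15.1333 [ 0.5631 -0.2063  0.2488] [1.2127 0.8112 0.3889]
```

View pics/w8.png

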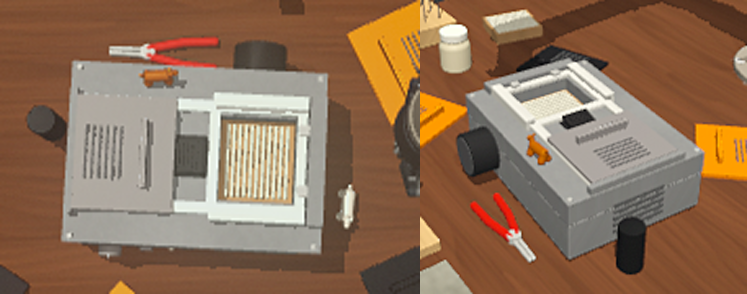

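The bay is fully open, the cover lies flat against the kerb beyond the tab, and the fox, bear, roller and pliers stand where they were. I hand in.

```bash
python3 -c "
from bench import r
print(r.hand_in())"
```

```text
the job is handed in; nothing more can be done
None
```

The filter bay is open and the job is handed in; the robot clock read 15.1 s at the last check. I pressed the tab with the shut fingertips until it hit its stop. The force rose to about 4 N, fell as the cover came free, and reached about 18 N at the stop. I then pushed the cover by its rib along the runners until it met the kerb, where the force reached about 8 N, and backed off and lifted clear.

**Last check:** the final top and scene pictures show the whole bay open and the cover flat against the kerb, beyond the tab. The fox, bear, roller and pliers look unmoved. I judged this by eye and did not measure it. The elephant, jar and spare filter were not compared with their starting places, but the fingers never went near them low down. The force reading was near zero with the arm clear of everything.

**What disagreed:**
- **Fingertip height:** contact came with the TCP about 25 mm lower than "fingertips 11 mm ahead of the TCP" implies. I went by the contact force and the pictures instead.
- **Extractor position:** the fit was off by up to about 3 mm, which did not affect the job.

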